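# Hang the filled basket on the pantry rack's pegs

## Task

Hang the black steel basket that has the carrying handle on the two pegs on the side of the white rack, with both eyes at its back threaded over the pegs, and let go so that it hangs there at rest. Keep the jar and the small tin inside it, and leave the low basket, the coffee tin and the cardboard box where they are.

Things in the scene. Friction and masses are not known exactly. Their poses are not given: they have to be found in the camera images.
- basket: Black slatted steel basket, open at the top, 90 mm (x) by 140 mm (y), walls 66 mm high, 3 mm thick, floor 4 mm; about 0.5 kg with its contents. Origin: centre of its underside, z up. At its back (+x) two closed upright eyes (rectangular loops of 5 mm thick bar, top of the loop at z = 127 mm) stand above the rear wall. A rigid arched handle spans it along y.
- handle (a point): Middle of the handle's level top bar: on the basket at x 0, y 0, z 142 mm. The bar runs along the basket's y, is 132 mm long, 10 mm thick (x) and 14 mm high; nothing is within 30 mm either side of it at this height.
- eye_left (a point): Centre of the opening of one eye, on the basket at x 47.5, y +50, z 105 mm. The opening is 28 mm wide (y) and 32 mm high (z), its axis along the basket's x.
- eye_right (a point): Centre of the opening of the other eye, on the basket at x 47.5, y -50, z 105 mm; same size.
- rack: Fixed white shelf organiser, 200 mm (x) by 260 mm (y), its panels 205 mm high, stock on top of its shelf up to 245 mm high but no nearer than 45 mm to the face with the pegs. Origin: at the foot of the middle of that upright face; the pegs stick out of it along the rack's -x. A basket hanging on the pegs has its x and y axes along the rack's x and y.
- peg_left (a point): Point on the axis of one dark steel peg, 16 mm out from the panel face (rack x -16, y +50, z 185 mm). The peg is 9 mm thick, runs level 32 mm out from the face, then turns up at 45 degrees for another 10 mm: its rounded tip ends 44 mm from the face, and its top lies 11.5 mm above the level part's axis.
- peg_right (a point): The same point of the other peg, at rack y -50 mm.
- spice_jar: Closed amber jar, 40 mm across, 58 mm high, standing in the basket. Origin: centre of its underside.
- small_tin: Closed steel tin, 48 mm across, 50 mm high, standing in the basket. Origin: centre of its underside.
- low_basket: Bystander: a like basket, 90 by 140 mm but only 43 mm high, empty, without handle or eyes. Origin: centre of its underside.
- coffee_tin: Bystander: round tin, 90 mm across, 110 mm high. Origin: centre of its underside.
- cracker_box: Bystander: cardboard box, 60 by 110 mm, 85 mm high. Origin: centre of its underside.
Not all that is in view belongs to the job. What is shaped like the spice_jar but blue is not meant. Several things have the shape of the basket; the one meant has the colours described above.

How it is judged:
By the outcome, as a careful person would: the job done as asked, in the order asked, and still so for the second after the job is handed in, with the robot touching nothing.
It also fails if it takes over 43 s, if anything falls off the work surface, if the arm or the gripper's body presses on something with over 40 N, if the wrist force passes 120 N, or if a joint passes its speed limit or range.

## Robot

A 6-joint arm with a two-finger parallel gripper is mounted at the origin on the work surface. World frame = base frame: x ahead of the robot, y to its left, z up, the work surface at z = 0. Lengths are in m, angles in rad, forces in N, time in s.
With the tool pointing down it reaches from about 0.3 to 1 m from the base axis. Payload 5.1 kg.
Tool frame: the origin (TCP) lies at the centre of the arm's flange, where the gripper is bolted on; the fingertips stand 190 mm ahead of it and the grasp point (between the pads) lies 171 mm ahead of it; z points along the fingers, y is the line along which they close (so a half turn about z gives the same grasp; the last joint's range is limited). The gripper opens to 95 mm and grips with 3 to 60 N. Pads are 20 mm wide; open, the fingers measure 119 mm over their backs; the gripper's body (75 mm by 180 mm) begins 59 mm behind the grasp point.
Start: joints at [-1.383, 0.124, 1.65, -0, 1.367, -0.083], TCP at [0.174, -0.626, 0.405] pointing down, gripper open.
Joint ranges: [-2.61, 2.61], [-1.02, 2.33], [0.03, 2.71], [-1.35, 4.49], [0.32, 2.68], [-2.91, 2.91]. Speed limits (rad/s): [2.57, 2.57, 3.14, 3.14, 3.14, 3.14].

## Interface

Orientations are given as a unit quaternion [w, x, y, z].
In Python, from rig import robot, eyes gives the robot as it stands.
- The arm moves only by the tool carry_out, never from a script. Its argument "rows" is a list of rows, each a list of 7 numbers: the shift along the tool's x, y, z in mm, then the turn, a rotation vector about the tool's x, y, z in rad, then the finger opening in mm, from 0 to 95.1. A call has 1 to 10 rows; each row is the pose to reach, as a shift and turn from the pose commanded when the call began, along the tool's axes at that moment; what a row does not reach only later rows make up. A row lasts 1/12 s, in which the tool goes at most 41.7 mm and 7.16 degrees, less where a joint would pass 70% of its speed; a pose out of reach is approached as far as the arm can. A call with a gripper value outside its range is refused whole. The fingers move at their own pace and stop on an object; "force" is the grip in N (left out, the last holds). Time passes only in rows, so rows that repeat a pose let the fingers close. It gives the time, the measured TCP pose, the force, the opening and the grip force at its end, in the units of the state.
- robot.get_state(): the state, without advancing time (a new reading comes with each control period).
- eyes.grab_frame(name): name is "scene" or "top"; returns (picture, depth): 420x560x3 uint8, red, green, blue; 420x560 float32, m along the optical axis (not along the pixel's ray), 0 where there is no reading.
- eyes.camera_model(name): a dict with "fx", "fy", "cx", "cy" (pixels), "world_from_camera" (4x4, takes a point from camera to world coordinates). Camera axes: x right, y up, looking along -z (the intrinsics and any distortion apply to the point x, -y, -z); pixel columns grow to the right and rows downward; lengths in m; the calibration is good to about 2 mm. A picture is of the moment at which its call begins. camera_model takes no time and is no camera call.
- robot.finish_job(): hands the job in; it is judged then, once.
The state is a dict: "time_s": time; "q": joint angles; "qvel": joint speeds; "joint_torque": joint torques, N m; "position": TCP position; "tcp_rot": TCP orientation; "contact_force": force on the tool from outside, world axes, zero at the start; "moment": the same for the moment, N m; "width": finger opening in m; "gripper_force": force on a finger pad.
Only numpy, scipy, OpenCV 4.12 (cv2) and the standard library are available. Lean on these libraries where they do the work, as an engineer would, in place of code of your own. Each camera call takes 0.05 s, during which the arm holds its last target. There are 200 camera calls.

## Working session

There is one attempt and no reset: what is moved stays moved. The work goes in short steps, Python scripts to look and compute and a tool call to move; the robot and the scene stay as the last step left them, time stands still between calls to the robot, and variables do not carry over. Pictures are saved under pics/ and viewed, at most 10 in all, crops included, and the job is handed in when it is done.

Besides the shell and the picture viewer there is one more tool, called after "Call:" by a JSON object that holds its "fn" and its "kwargs", one argument or row to a line. carry_out: Moves the arm, as the interface text tells. Its arguments: {"type":"object","properties":{"rows":{"type":"array"},"force":{"type":"number"}},"required":["rows"]}

```bash
mkdir -p pics; cat > h.py <<'E'
import numpy as np, cv2
from rig import robot, eyes
def grab(n,tag):
    p,d=eyes.grab_frame(n); np.savez(f'{tag}.npz',p=p,d=d); cv2.imwrite(f'pics/{tag}.png',p[:,:,::-1]); return p,d
def world(n,d):
    m=eyes.camera_model(n); h,w=d.shape; u,v=np.meshgrid(np.arange(w),np.arange(h))
    P=np.stack([(u-m['cx'])/m['fx']*d,-(v-m['cy'])/m['fy']*d,-d,np.ones_like(d)],-1)
    W=(P@np.array(m['world_from_camera']).T)[...,:3]; W[d==0]=np.nan; return W
E
python3 - <<'E'
from h import *
for n in ('scene','top'):
    p,d=grab(n,n+'0'); m=eyes.camera_model(n); print(n,m)
a=cv2.imread('pics/scene0.png')
print(robot.get_state())
E
```

```text
scene {'fx': 410.16860986373854, 'fy': 410.16860986373854, 'cx': 276.88894570839204, 'cy': 209.73429119020946, 'world_from_camera': array([[-0.7996909 , -0.48063444,  0.35984025,  0.80899776],
       [ 0.60023326, -0.62534893,  0.49865695,  0.38365553],
       [-0.01464599,  0.61475951,  0.78857862,  0.6986418 ],
       [ 0.        ,  0.        ,  0.        ,  1.        ]])}
top {'fx': 444.13235035768105, 'fy': 444.13235035768105, 'cx': 281.6618409772852, 'cy': 209.07235107130478, 'world_from_camera': array([[ 0.00181333,  0.99843586, -0.05587981,  0.49614868],
       [-0.99972726,  0.00311108,  0.02314587,  0.02227218],
       [ 0.02328351,  0.0558226 ,  0.99816918,  1.09907047],
       [ 0.        ,  0.        ,  0.        ,  1.        ]])}
{'time_s': 0.1, 'q': array([-1.38262672e+00,  1.24461122e-01,  1.65149308e+00, -9.59332189e-06,
        1.36749074e+00, -8.26164432e-02]), 'qvel': array([ 0.00045037, -0.00149492, -0.00430665,  0.00022938, -0.00076798,
        0.00015983]), 'joint_torque': array([-6.95463150e-04, -4.18882334e+01, -3.61096215e+01,  7.77778728e-02,
        4.61998524e-02, -7.00059172e-05]), 'position': array([ 0.17378935, -0.62611954,  0.40362212]), 'tcp_rot': array([-9.24605956e-04,  9.90847801e-01,  1.34980654e-01, -5.35464184e-05]), 'contact_force': array([ 0.31939391,  0.10638641, -0.67389134]), 'moment': array([-0.03900182,  0.01946614, -0.03908378]), 'gripper_force': 0.0, 'width': 0.09506488982047367}
```

View pics/scene0.png

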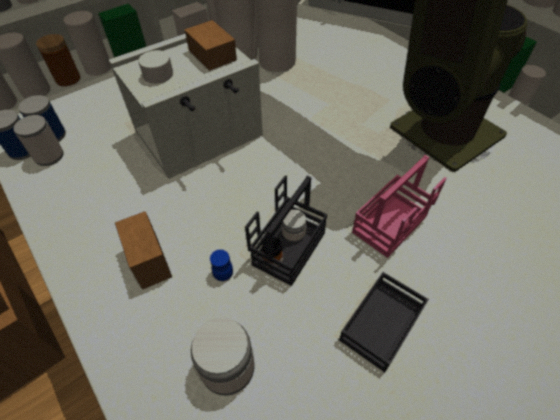

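View pics/top0.png

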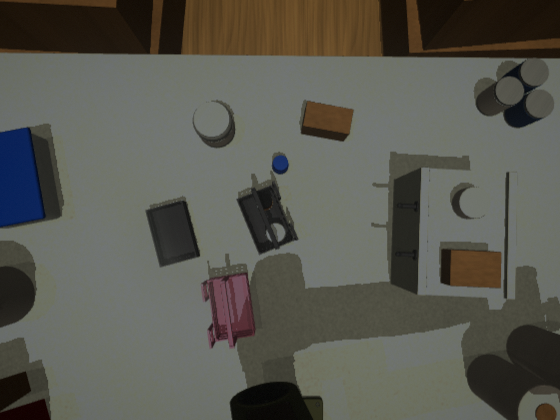

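Top view: candidates are the black basket with a handle (267,217), the pink basket with a handle (230,310), and the low black basket without one (174,233). The first fits, being black with a handle and eyes and holding the jar and tin. The rack is at right, with its pegs pointing image-left (world +y). Next I'll make a confirming crop and measure.

```bash
python3 - <<'E'
from h import *
import numpy as np
S=np.load('scene0.npz');T=np.load('top0.npz')
a=S['p'][165:295,225:345];b=T['p'][165:265,220:320];c=S['p'][70:190,105:275]
r=lambda x,w,h:cv2.resize(x,(w,h),interpolation=cv2.INTER_CUBIC)
g=np.clip(np.hstack([r(a,400,433),r(b,400,433)])*1.6,0,255).astype(np.uint8)
cv2.imwrite('pics/crop1.png',g[:,:,::-1])
WT=world('top',T['d']);WS=world('scene',S['d'])
# rack face & pegs: cluster
for n,W in(('top',WT),('scene',WS)):
    print(n,'table z',np.nanmedian(W[...,2][(abs(W[...,0]-.45)<.3)&(abs(W[...,1]-.0)<.3)]))
def show(n,W,z0,z1,box):
    x0,x1,y0,y1=box
    m=(W[...,2]>z0)&(W[...,2]<z1)&(W[...,0]>x0)&(W[...,0]<x1)&(W[...,1]>y0)&(W[...,1]<y1)
    v,u=np.where(m);P=W[m]
    if len(P): print(n,z0,z1,len(P),P.min(0).round(3),P.max(0).round(3),'med',np.median(P,0).round(3),'px',u.min(),u.max(),v.min(),v.max())
    return P,u,v
m=WT[...,:]
print('basket px world',WT[217,267],WS[225,295])
for n,W in(('top',WT),('scene',WS)):
    c=WT[217,267]
    box=(c[0]-.11,c[0]+.11,c[1]-.11,c[1]+.11)
    for z in((.13,.16),(.10,.13),(.055,.075)):
        P,u,v=show(n,W,*z,box)
        if len(P)>5:
            (q,s,an)=cv2.minAreaRect(P[:,:2].astype(np.float32)); print('  rect',np.round(q,4),np.round(s,4),an)
print('rack px',WT[205,405],WT[253,405],WT[200,425],WS[103,187],WS[87,231],WS[120,200])
E
```

```text
top table z 0.0009386402854814069
scene table z 0.0008576325130937867
basket px world [0.53773913 0.03300077 0.0046028 ] [0.50851857 0.02613548 0.05182195]
top 0.13 0.16 311 [0.464 0.006 0.132] [0.597 0.068 0.154] med [0.53  0.036 0.149] px 250 279 187 249
  rect [0.5377 0.0172] [0.1415 0.0524] 22.527175903320312
top 0.1 0.13 93 [ 0.483 -0.034  0.104] [0.612 0.021 0.13 ] med [ 0.52  -0.017  0.126] px 272 297 181 240
  rect [ 0.5474 -0.0071] [0.1395 0.0052] 22.57659149169922
top 0.055 0.075 501 [ 0.45  -0.03   0.055] [0.647 0.103 0.074] med [0.559 0.033 0.064] px 237 294 170 254
  rect [0.5489 0.0265] [0.1682 0.1241] 22.51764678955078
scene 0.13 0.16 555 [0.465 0.004 0.13 ] [0.598 0.068 0.151] med [0.54  0.041 0.148] px 266 310 175 238
  rect [0.5312 0.0357] [0.1433 0.0111] 22.576013565063477
scene 0.1 0.13 381 [ 0.464 -0.037  0.1  ] [0.615 0.068 0.13 ] med [0.58  0.009 0.121] px 244 310 175 248
  rect [0.5403 0.0147] [0.1431 0.0561] 22.66793441772461
scene 0.055 0.075 1052 [ 0.451 -0.035  0.055] [0.615 0.103 0.075] med [0.56  0.035 0.063] px 246 326 194 270
  rect [0.5321 0.0333] [0.1434 0.096 ] 22.245332717895508
rack px [ 0.55639698 -0.25420025  0.18788377] [ 0.4574783  -0.252531    0.18889018] [ 0.56562952 -0.29026576  0.20455971] [ 0.55675232 -0.26225818  0.18919823] [ 0.45818255 -0.25406852  0.18792024] [ 0.53017032 -0.27826122  0.12224975]
```

View pics/crop1.png

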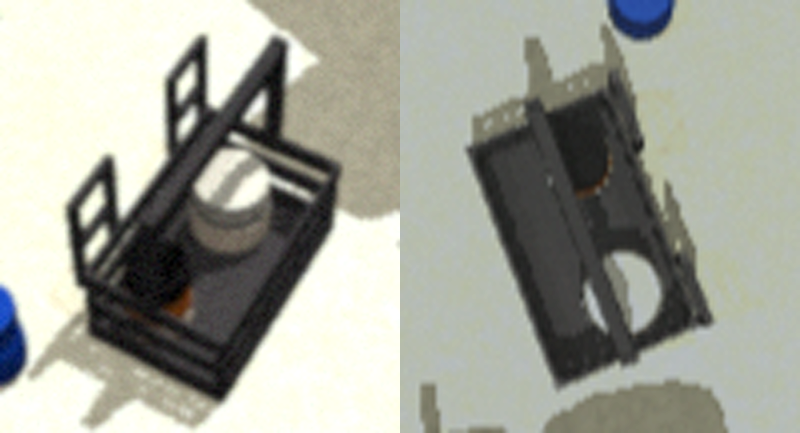

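The crop confirms it: a black basket with handle, jar and tin, and its two eyes on the rack side. Now I'll fit the rack face and pegs and plan the approach.

```bash
python3 - <<'E'
from h import *
S=np.load('scene0.npz');T=np.load('top0.npz')
WT=world('top',T['d']);WS=world('scene',S['d'])
f=lambda W,b:W[np.all([(W[...,i]>b[i][0])&(W[...,i]<b[i][1]) for i in range(3)],0)]
# face
P=f(WS,((.40,.63),(-.31,-.24),(.03,.15)))
# keep near-vertical plane, robust line fit in xy
vx,vy,x0,y0=cv2.fitLine(P[:,:2].astype(np.float32),cv2.DIST_HUBER,0,.001,.001).ravel()
print('face',len(P),vx,vy,x0,y0,np.degrees(np.arctan2(vy,vx)),'x',P[:,0].min(),P[:,0].max())
t=np.array([vx,vy])*np.sign(vx); n=np.array([-t[1],t[0]])  # outward +y
print('resid',np.std((P[:,:2]-[x0,y0])@n))
for nm,W in(('top',WT),('scene',WS)):
    F=f(W,((.38,.66),(-.30,-.18),(.165,.215))); d=(F[:,:2]-[x0,y0])@n
    print(nm,'dmax',d.max())
    F=F[(d>.006)]; d=(F[:,:2]-[x0,y0])@n; s=(F[:,:2]-[x0,y0])@t
    mid=np.median(s)
    mid=(s.min()+s.max())/2
    for k in(s<mid,s>=mid):
        L=k&(d<.032)&(d>.008)
        print(' peg n',k.sum(),L.sum(),'s',s[L].min(),s[L].max(),np.median(s[L]),'d',d[k].min(),d[k].max(),'ztop level',np.percentile(F[L][:,2],[50,90]),'tip z',F[k][:,2].max(), 'xy med',np.median(F[L],0))
# handle
for nm,W in(('top',WT),('scene',WS)):
    H=f(W,((.45,.61),(-.01,.08),(.1455,.156)))
    r=cv2.minAreaRect(H[:,:2].astype(np.float32)); print(nm,'handle',len(H),r,'z',np.median(H[:,2]))
    l=cv2.fitLine(H[:,:2].astype(np.float32),cv2.DIST_HUBER,0,.001,.001).ravel(); print(l,np.degrees(np.arctan2(l[1],l[0])))
    E=f(W,((.45,.63),(-.06,.03),(.118,.132))); 
    print(' eye tops z',np.percentile(E[:,2],[50,90]))
print('around', WT[355,500],WT[345,540],WT[410,545],WT[380,480],'rack top max',np.nanmax(f(WT,((.38,.66),(-.5,-.3),(.2,.3)))[:,2]))
E
```

```text
face 4102 0.99896413 -0.04550443 0.51970667 -0.2788322 -2.608112 x 0.400027643933361 0.6299655671023566
resid 0.0011743391035330462
top dmax 0.045264461035068294
 peg n 78 49 s -0.06999602271664372 -0.06172638727790533 -0.06570546354125695 d 0.006139788613385539 0.04491749785697589 ztop level [0.18884227 0.19119406] tip z 0.19824915092522977 xy med [ 0.45536725 -0.25495767  0.18884227]
 peg n 81 53 s 0.02926215617139986 0.038153299514176564 0.033475214022492004 d 0.006049722649777737 0.045264461035068294 ztop level [0.18864844 0.19055215] tip z 0.1978666325656795 xy med [ 0.55418368 -0.25982536  0.18864844]
scene dmax 0.04522406447717323
 peg n 62 37 s -0.0691283767689934 -0.058991037096853084 -0.06170639566783384 d 0.007443472821365385 0.04391497677497046 ztop level [0.18778144 0.18915186] tip z 0.19615276686002736 xy med [ 0.45897083 -0.2559596   0.18778144]
 peg n 61 34 s 0.031019293052314694 0.04015953900205918 0.037413548688286544 d 0.006835611089064708 0.04522406447717323 ztop level [0.18801715 0.18971058] tip z 0.19645605160965507 xy med [ 0.55776363 -0.26121804  0.18801715]
top handle 300 ((0.5295469164848328, 0.036828361451625824), (0.14152073860168457, 0.009974010288715363), 22.527175903320312) z 0.1488035645442382
[0.9237481  0.38300058 0.5292283  0.0367079 ] 22.519669
 eye tops z [0.12639422 0.12851548]
scene handle 391 ((0.5310444235801697, 0.03547460213303566), (0.14283916354179382, 0.010514235123991966), 22.437889099121094) z 0.14852350675371162
[0.9229864  0.38483262 0.53470814 0.03749172] 22.63335
 eye tops z [0.12585704 0.12787811]
around [ 0.19901101 -0.54251155 -0.00178273] [ 0.25441944 -0.56650682  0.12519722] [ 0.15687044 -0.50830905  0.23131071] [ 0.16458215 -0.4542736   0.0774891 ] rack top max 0.24746298059556593
```

Call:
{"fn": "carry_out", "kwargs": {
  "rows": [
    [0,0,-40,0,0,0,95],
    [0,0,-80,0,0,0,95],
    [521,-543,-80,0,0,-0.123,95],
    [521,-543,-80,0,0,-0.123,95],
    [521,-543,-80,0,0,-0.123,95],
    [521,-543,-80,0,0,-0.123,95],
    [521,-543,-80,0,0,-0.123,95],
    [521,-543,-80,0,0,-0.123,95],
    [521,-543,-80,0,0,-0.123,95],
    [521,-543,-80,0,0,-0.123,95]
  ],
  "force": 40
}}

```text
time_s: 0.93
position: [0.3322, -0.3308, 0.4843]
tcp_rot: [-0.0, 0.981, 0.195, -0.0]
contact_force: [1.1, -0.6, -0.2]
width: 0.0951
gripper_force: 0.0
```

```bash
cat >> h.py <<'E'
from scipy.spatial.transform import Rotation as R
def plan(xyz,yaw_y):
    """tool-frame shift (mm) and rotvec to TCP xyz, pointing down, tool y at world angle yaw_y deg"""
    s=robot.get_state(); q=s['tcp_rot']; A=R.from_quat([q[1],q[2],q[3],q[0]])
    a=np.radians(yaw_y); y=np.array([np.cos(a),np.sin(a),0]); z=np.array([0,0,-1.]); x=np.cross(y,z)
    B=R.from_matrix(np.stack([x,y,z],1))
    print('t',s['time_s'],'pos',s['position'].round(4),'w',s['width'],'F',s['contact_force'].round(1),'shift',(A.inv().apply(np.array(xyz)-s['position'])*1000).round(1),'rot',(A.inv()*B).as_rotvec().round(4))
E
python3 -c "
from h import *
plan((.5303,.0362,.484),-67.47)"
```

```text
t 0.9333 pos [ 0.3322 -0.3308  0.4843] w 0.09506911483406183 F [ 1.1 -0.6 -0.2] shift [ 323.6 -263.1    0.4] rot [-0.0004 -0.     -0.    ]
```

Call:
{"fn": "carry_out", "kwargs": {
  "rows": [
    [324,-263,0,0,0,0,95],
    [324,-263,0,0,0,0,95],
    [324,-263,0,0,0,0,95],
    [324,-263,0,0,0,0,95],
    [324,-263,0,0,0,0,95],
    [324,-263,0,0,0,0,95],
    [324,-263,0,0,0,0,95],
    [324,-263,0,0,0,0,95],
    [324,-263,0,0,0,0,95],
    [324,-263,0,0,0,0,95]
  ]
}}

```text
time_s: 1.77
position: [0.5302, 0.0361, 0.4844]
tcp_rot: [0.0, 0.981, 0.196, -0.0]
contact_force: [0.7, -0.9, 0.0]
width: 0.0951
gripper_force: 0.0
```

```bash
python3 -c "
from h import *
plan((.5303,.0362,.313),-67.47)"
```

```text
t 1.7667 pos [0.5302 0.0361 0.4844] w 0.09506032885989564 F [ 0.7 -0.9  0. ] shift [ 2.000e-01 -1.000e-01  1.714e+02] rot [0.     0.0003 0.0011]
```

Call:
{"fn": "carry_out", "kwargs": {
  "rows": [
    [0,0,40,0,0,0,50],
    [0,0,80,0,0,0,50],
    [0,0,110,0,0,0,50],
    [0,0,140,0,0,0,50],
    [0,0,160,0,0,0,50],
    [0,0,171,0,0,0,50],
    [0,0,171,0,0,0,0],
    [0,0,171,0,0,0,0],
    [0,0,171,0,0,0,0],
    [0,0,171,0,0,0,0]
  ],
  "force": 45
}}

```text
time_s: 2.6
position: [0.5306, 0.0337, 0.3161]
tcp_rot: [0.0, 0.981, 0.196, 0.002]
contact_force: [-0.1, 0.6, -0.2]
width: 0.0334
gripper_force: 0.0
```

Call:
{"fn": "carry_out", "kwargs": {
  "rows": [
    [0,0,0,0,0,0,0],
    [0,0,0,0,0,0,0],
    [0,0,0,0,0,0,0],
    [0,0,0,0,0,0,0]
  ]
}}

```text
time_s: 2.93
position: [0.5299, 0.034, 0.3143]
tcp_rot: [-0.0, 0.981, 0.196, 0.0]
contact_force: [-1.4, 1.3, 1.1]
width: 0.0098
gripper_force: 45.0
```

```bash
python3 -c "
from h import *
plan((.5303,.0362,.313),-67.47)"
```

```text
t 2.9333 pos [0.5299 0.034  0.3143] w 0.009775603042789937 F [-1.4  1.3  1.1] shift [ 1.2 -1.9  1.3] rot [-0.0007 -0.0009  0.0003]
```

Call:
{"fn": "carry_out", "kwargs": {
  "rows": [
    [0,0,-5,0,0,0,0],
    [0,0,-15,0,0,0,0],
    [0,0,-30,0,0,0,0],
    [0,0,-45,0,0,0,0],
    [0,0,-60,0,0,0,0],
    [0,0,-73,0,0,0,0],
    [0,0,-84,0,0,0,0],
    [0,0,-90,0,0,0,0],
    [0,0,-90,0,0,0,0],
    [0,0,-90,0,0,0,0]
  ]
}}

```text
time_s: 3.77
position: [0.5298, 0.0338, 0.4036]
tcp_rot: [-0.0, 0.981, 0.196, -0.0]
contact_force: [-0.2, 0.5, -5.2]
width: 0.01
gripper_force: 45.0
```

```bash
python3 - <<'E'
from h import *
plan((.5101,-.1557,.405),-92.61)
p,d=grab('scene','scene1')
cv2.imwrite('pics/crop2.png',cv2.resize(p[60:300,150:410,::-1],(780,720))[:600])
W=world('scene',d); WT=world('top',grab('top','top1')[1])
E
```

```text
t 3.7667 pos [0.5298 0.0338 0.4036] w 0.010049885595153372 F [-0.2  0.5 -5.2] shift [-90.9 167.4  -1.4] rot [-0.000e+00  3.000e-04  4.394e-01]
```

View pics/crop2.png

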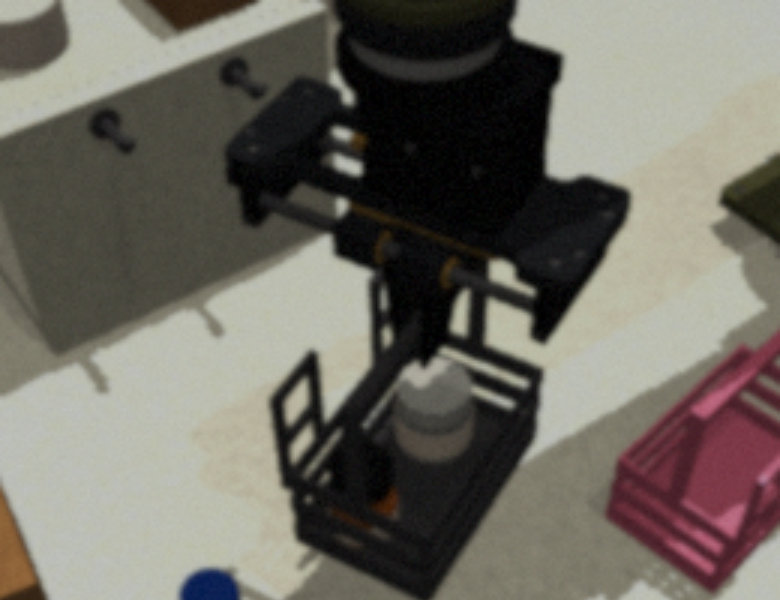

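The lift went as planned: the basket hangs level in the gripper with the jar and tin inside (crop around 430,430), and the pegs are at (120,130) and (245,75). Moving to in front of the pegs.

Call:
{"fn": "carry_out", "kwargs": {
  "rows": [
    [-5,9,0,0,0,0.02,0],
    [-15,27,0,0,0,0.07,0],
    [-28,51,0,0,0,0.13,0],
    [-42,77,0,0,0,0.2,0],
    [-56,103,0,0,0,0.27,0],
    [-69,127,0,0,0,0.335,0],
    [-80,147,0,0,0,0.39,0],
    [-88,161,0,0,0,0.425,0],
    [-91,167,0,0,0,0.439,0],
    [-91,167,0,0,0,0.439,0]
  ]
}}

```text
time_s: 4.7
position: [0.5095, -0.1569, 0.4031]
tcp_rot: [0.0, 1.0, -0.024, -0.001]
contact_force: [-0.3, 0.2, -5.1]
width: 0.0098
gripper_force: 45.0
```

Call:
{"fn": "carry_out", "kwargs": {
  "rows": [
    [0,0,0,0,0,0,0],
    [0,0,0,0,0,0,0]
  ]
}}

```text
time_s: 4.87
position: [0.5099, -0.1547, 0.4034]
tcp_rot: [-0.0, 1.0, -0.022, -0.0]
contact_force: [0.2, -0.1, -4.5]
width: 0.0097
gripper_force: 45.0
```

```bash
python3 - <<'E'
from h import *
plan((.5101,-.1557,.398),-92.61)
f=lambda W,b:W[np.all([(W[...,i]>b[i][0])&(W[...,i]<b[i][1]) for i in range(3)],0)]
p,d=grab('scene','scene2');p2,d2=grab('top','top2')
for nm,W in(('scene',world('scene',d)),('top',world('top',d2))):
    E=f(W,((.42,.60),(-.217,-.19),(.17,.235)))
    s=E[:,0]; m=(s.min()+s.max())/2
    print(nm,len(E))
    for k in(s<m,s>=m): print('  eye',k.sum(),E[k].min(0).round(4),E[k].max(0).round(4),np.median(E[k],0).round(4))
    l=cv2.fitLine(E[:,:2].astype(np.float32),cv2.DIST_HUBER,0,.001,.001).ravel(); print(l,np.degrees(np.arctan2(l[1],l[0])))
a=cv2.resize(p[60:220,150:350],(500,400));b=cv2.resize(p2[150:310,290:450],(300,300))
g=np.zeros((400,800,3),np.uint8);g[:,:500]=a;g[:300,500:]=b
cv2.imwrite('pics/crop3.png',np.clip(g*1.5,0,255).astype(np.uint8)[...,::-1])
E
```

```text
t 4.8667 pos [ 0.5099 -0.1547  0.4034] w 0.009745909516362745 F [ 0.2 -0.1 -4.5] shift [0.2 1.  5.4] rot [-0.0008  0.0006  0.0014]
scene 266
  eye 44 [ 0.4409 -0.2007  0.1712] [ 0.4657 -0.1947  0.1799] [ 0.4523 -0.1973  0.1763]
  eye 222 [ 0.5397 -0.2085  0.1703] [ 0.5802 -0.1992  0.2177] [ 0.5663 -0.2026  0.2041]
[ 0.99865866 -0.05177709  0.5321811  -0.20109002] -2.9679358
top 95
  eye 52 [ 0.4383 -0.2006  0.1703] [ 0.4508 -0.1943  0.2191] [ 0.4445 -0.1961  0.2092]
  eye 43 [ 0.4525 -0.2006  0.1749] [ 0.4652 -0.1947  0.2187] [ 0.4586 -0.1975  0.2139]
[ 0.99420804 -0.1074729   0.452491   -0.1966513 ] -6.169659
```

View pics/crop3.png

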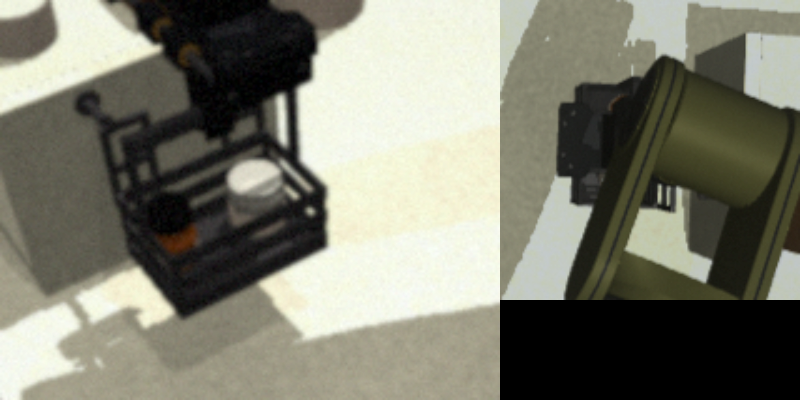

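The scene crop shows the left eye (125,150) lined up with its peg (88,102). Measured eye centres and heights agree with the pegs to about 2 mm. Threading on slowly now.

Call:
{"fn": "carry_out", "kwargs": {
  "rows": [
    [0,0,3,0,0,0.001,0],
    [0,2,6,0,0,0.001,0],
    [0,8,6,0,0,0.001,0],
    [0,15,6,0,0,0.001,0],
    [0,22,6,0,0,0.001,0],
    [0,28,6,0,0,0.001,0],
    [0,34,6,0,0,0.001,0],
    [0,40,6,0,0,0.001,0],
    [0,44,6,0,0,0.001,0],
    [0,44,6,0,0,0.001,0]
  ]
}}

```text
time_s: 5.8
position: [0.5078, -0.2003, 0.3978]
tcp_rot: [0.0, 1.0, -0.024, 0.0]
contact_force: [0.2, 0.8, -5.0]
width: 0.0092
gripper_force: 45.0
```

```bash
python3 - <<'E'
from h import *
plan((.5071,-.2207,.398),-92.61)
p,d=grab('scene','scene3')
cv2.imwrite('pics/crop4.png',np.clip(cv2.resize(p[60:200,140:320],(720,560),interpolation=cv2.INTER_CUBIC)*1.6,0,255).astype(np.uint8)[...,::-1])
E
```

```text
t 5.8 pos [ 0.5078 -0.2003  0.3978] w 0.009183883973460658 F [ 0.2  0.8 -5. ] shift [ 0.2 20.4 -0.2] rot [ 0.0004 -0.0001 -0.0017]
```

View pics/crop4.png

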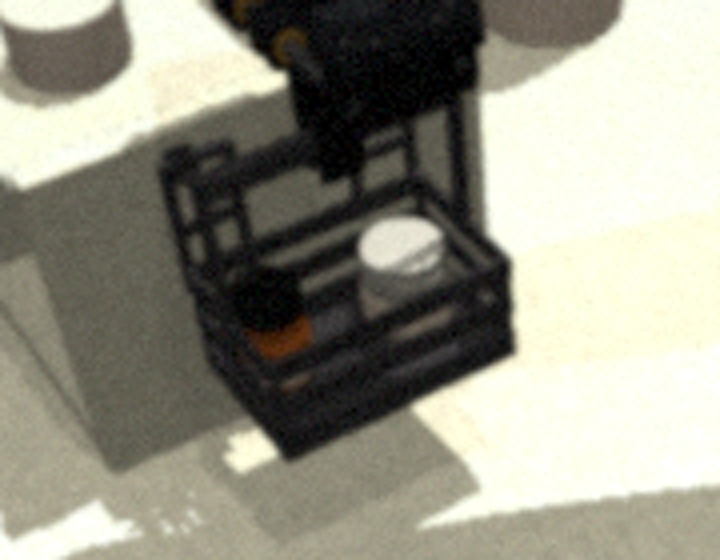

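The picture is ambiguous at the left eye (crop 175,160), so I'll check by projecting the model.

```bash
python3 - <<'E'
from h import *
m=eyes.camera_model('scene');Mi=np.linalg.inv(np.array(m['world_from_camera']))
def pr(w):
    c=Mi@np.append(w,1);return np.array([m['cx']+m['fx']*c[0]/-c[2],m['cy']-m['fy']*c[1]/-c[2]])
crop=lambda w:((pr(w)-[140,60])*4).round()
O=np.array([.5045,-.2781,0]);n=np.array([.0455,.999,0]);t=np.array([.999,-.0455,0]);k=np.array([0,0,1.])
print('peg root/bend/tip',[crop(O+n*d+t*.05+k*z) for d,z in((0,.185),(.032,.185),(.041,.194))])
S=robot.get_state()['position'];h=S*[1,1,0]; bz=S[2]-.3143
for sy in(.05,-.05): print('eye opening',[crop(h-n*.0475+t*(sy+a)+k*(bz+z)) for a,z in((-.014,.121),(.014,.121),(.014,.089),(-.014,.089))])
p=np.load('scene3.npz');W=world('scene',p['d'])
F=W[85:115,175:205].reshape(-1,3);F=F[~np.isnan(F[:,0])]
dd=(F-O)@n;ss=(F-O)@t
q=(dd>.02)&(dd<.06)&(F[:,2]>.165)&(ss>.02)
for a,b,c in sorted(zip(dd[q].round(3),ss[q].round(3),F[q][:,2].round(3)),key=lambda r:-r[0])[:60:2]: print(a,b,c,end=' | ')
E
```

```text
peg root/bend/tip [array([176., 159.]), array([205., 192.]), array([210., 187.])]
eye opening [array([223., 148.]), array([171., 169.]), array([183., 222.]), array([234., 201.])]
eye opening [array([398.,  77.]), array([350.,  97.]), array([357., 149.]), array([403., 130.])]
0.036 0.034 0.178 | 0.036 0.035 0.169 | 0.035 0.037 0.203 | 0.035 0.069 0.198 | 0.035 0.033 0.167 | 0.034 0.047 0.209 | 0.034 0.054 0.207 | 0.034 0.058 0.206 | 0.034 0.06 0.206 | 0.034 0.069 0.205 | 0.034 0.066 0.198 | 0.034 0.067 0.192 | 0.034 0.066 0.187 | 0.034 0.037 0.171 | 0.034 0.067 0.182 | 0.034 0.045 0.172 | 0.034 0.042 0.168 | 0.033 0.033 0.209 | 0.033 0.046 0.21 | 0.033 0.034 0.205 | 0.033 0.032 0.202 | 0.033 0.055 0.209 | 0.033 0.061 0.21 | 0.033 0.063 0.208 | 0.033 0.071 0.2 | 0.033 0.07 0.197 | 0.033 0.037 0.177 | 0.033 0.069 0.185 | 0.033 0.042 0.172 | 0.033 0.038 0.17 |
```

Measured eye spans s = 33–70 mm and z = 172–210 mm around the peg (s 50 mm, z 185 mm), with no contact force, so it is threaded. Moving further in, then lowering.

Call:
{"fn": "carry_out", "kwargs": {
  "rows": [
    [0,5,0,0,0,0,0],
    [0,10,0,0,0,0,0],
    [0,15,0,0,0,0,0],
    [0,20,0,0,0,0,0],
    [0,20,0,0,0,0,0],
    [0,20,4,0,0,0,0],
    [0,20,7,0,0,0,0],
    [0,20,10,0,0,0,0],
    [0,20,12,0,0,0,0],
    [0,20,12,0,0,0,0]
  ]
}}

```text
time_s: 6.68
position: [0.5068, -0.219, 0.3847]
tcp_rot: [-0.0, 1.0, -0.023, -0.001]
contact_force: [-0.2, -0.4, -4.5]
width: 0.0096
gripper_force: 45.0
```

Call:
{"fn": "carry_out", "kwargs": {
  "rows": [
    [0,0,1,0,0,0,0],
    [0,0,2,0,0,0,0],
    [0,0,2,0,0,0,0]
  ]
}}

```text
time_s: 6.93
position: [0.507, -0.2192, 0.3837]
tcp_rot: [-0.0, 1.0, -0.023, -0.0]
contact_force: [-0.6, 0.5, -4.7]
width: 0.0097
gripper_force: 45.0
```

Call:
{"fn": "carry_out", "kwargs": {
  "rows": [
    [0,0,1,0,0,0,0],
    [0,0,1,0,0,0,0],
    [0,0,2,0,0,0,0],
    [0,0,2,0,0,0,0]
  ]
}}

```text
time_s: 7.27
position: [0.5071, -0.2192, 0.3825]
tcp_rot: [0.0, 1.0, -0.023, 0.0]
contact_force: [-1.2, 1.2, -1.3]
width: 0.0096
gripper_force: 45.0
```

The pegs are taking the weight. Lowering 1 mm more, then opening partway (30 mm, clear of the panel).

Call:
{"fn": "carry_out", "kwargs": {
  "rows": [
    [0,0,1,0,0,0,0],
    [0,0,1,0,0,0,0],
    [0,0,1,0,0,0,20],
    [0,0,1,0,0,0,34],
    [0,0,1,0,0,0,34],
    [0,0,1,0,0,0,34],
    [0,0,1,0,0,0,34],
    [0,0,1,0,0,0,34]
  ]
}}

```text
time_s: 7.93
position: [0.507, -0.2194, 0.3809]
tcp_rot: [0.0, 1.0, -0.023, 0.0]
contact_force: [0.5, 0.3, 0.7]
width: 0.0339
gripper_force: 0.0
```

```bash
python3 - <<'E'
from h import *
plan((.5071,-.2207,.5),-92.61)
p,d=grab('scene','scene4')
cv2.imwrite('pics/crop5.png',np.clip(cv2.resize(p[60:200,140:320],(720,560),interpolation=cv2.INTER_CUBIC)*1.6,0,255).astype(np.uint8)[...,::-1])
E
```

```text
t 7.9333 pos [ 0.507  -0.2194  0.3809] w 0.03389650364329392 F [0.5 0.3 0.7] shift [   0.2    1.3 -119.1] rot [ 0.0003 -0.0003 -0.0008]
```

View pics/crop5.png

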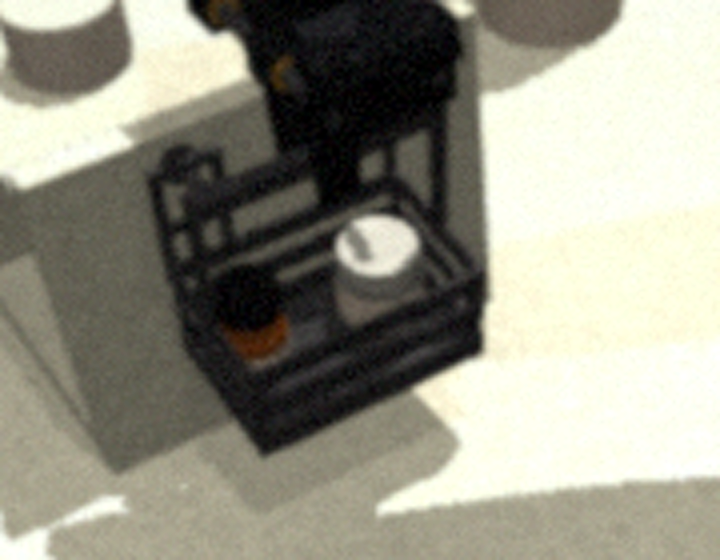

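The basket hangs on its own with both items inside: jar (250,320), tin (375,270), peg root seen at (180,160). Retracting straight up.

Call:
{"fn": "carry_out", "kwargs": {
  "rows": [
    [0,0,-5,0,0,0,34],
    [0,0,-12,0,0,0,34],
    [0,0,-22,0,0,0,34],
    [0,0,-35,0,0,0,34],
    [0,0,-55,0,0,0,34],
    [0,0,-80,0,0,0,34],
    [0,0,-110,0,0,0,34],
    [0,0,-140,0,0,0,34],
    [0,0,-160,0,0,0,34],
    [0,0,-160,0,0,0,34]
  ]
}}

```text
time_s: 8.82
position: [0.5068, -0.2191, 0.549]
tcp_rot: [0.003, 1.0, -0.023, 0.005]
contact_force: [0.2, -0.3, 1.0]
width: 0.0343
gripper_force: 0.0
```

Call:
{"fn": "carry_out", "kwargs": {
  "rows": [
    [0,-60,0,0,0,0,34],
    [0,-100,0,0,0,0,34],
    [0,-150,0,0,0,0,34],
    [0,-150,0,0,0,0,34],
    [0,-150,0,0,0,0,34],
    [0,-150,0,0,0,0,34],
    [0,-150,0,0,0,0,34],
    [0,-150,0,0,0,0,34],
    [0,-150,0,0,0,0,34],
    [0,-150,0,0,0,0,34]
  ]
}}

```text
time_s: 9.65
position: [0.514, -0.0704, 0.5406]
tcp_rot: [0.0, 1.0, -0.024, -0.0]
contact_force: [0.1, -0.6, -1.0]
width: 0.0339
gripper_force: 0.0
```

```bash
python3 - <<'E'
from h import *
p,d=grab('scene','scene5');p2,d2=grab('top','top5')
W=world('scene',d);O=np.array([.5045,-.2781,0]);n=np.array([.0455,.999,0]);t=np.array([.999,-.0455,0])
D=(W-O)@n;s=(W-O)@t
k=(D>.03)&(D<.13)&(abs(s)<.09)&(W[...,2]>.2)&(W[...,2]<.23);print('handle',k.sum(),np.median(D[k]),np.median(s[k]),np.median(W[k][:,2]))
a=cv2.resize(p[60:200,140:320],(480,373),interpolation=cv2.INTER_CUBIC);b=cv2.resize(p2[150:310,330:450],(300,400))
g=np.zeros((400,780,3),np.uint8);g[:373,:480]=a;g[:,480:]=b
cv2.imwrite('pics/crop6.png',np.clip(g*1.6,0,255).astype(np.uint8)[...,::-1])
E
```

```text
handle 522 0.06600370017743194 0.006489646664900445 0.209404650066566
```

View pics/crop6.png

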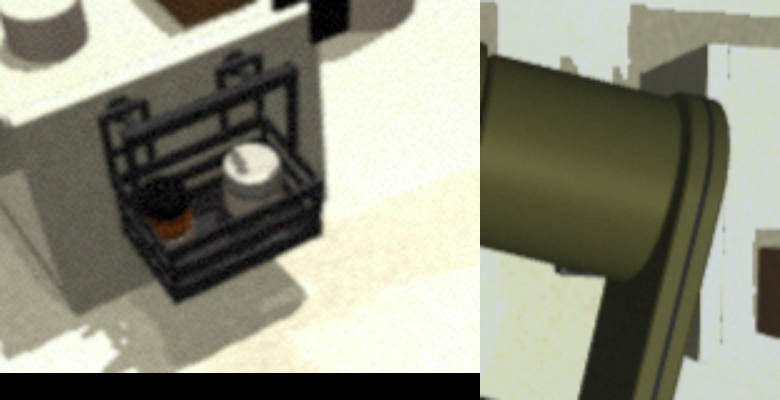

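Both eyes (125,105) and (240,70) sit on their pegs, the basket hangs clear of the table, both items are inside and the robot is clear. Handing in.

```bash
python3 -c "
from rig import robot
print(robot.finish_job())"
```

```text
the job is handed in; nothing more can be done
None
```

The black basket hangs at rest with both eyes on the rack's pegs and the jar and small tin still inside; the arm never went near the low basket, coffee tin or cardboard box, and I handed the job in at about 10 s.

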